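Clamp a blender cup and unscrew its blade lid of unknown thread hand

ROBOT

A 6-joint arm with a two-finger parallel gripper is mounted at the origin on a cart in front of the work surface, level with it; the furniture and walls round the work are solid. World frame = base frame: x ahead of the robot, y to its left, z up, the work surface at z = 0. Lengths are in mm, angles in rad, forces in N, time in s.
With the tool pointing down it reaches from about 350 to 875 mm from the base axis. Payload 4.2 kg.
Tool frame: the origin (TCP) lies midway between the tips of the shut fingers; the grasp point (between the pads) lies 19 mm behind it; z points along the fingers, y is the line along which they close (so a half turn about z gives the same grasp; the last joint's range is limited). The gripper opens to 85 mm and grips with 20 to 120 N. Pads are 22 mm wide; open, the fingers measure 114 mm over their backs; the gripper's body (76 mm by 85 mm) begins 54 mm behind the grasp point. The pads swing forward as they close: fully open they stand 13 mm farther back than shut.
Start: joints at [-0.935, 0.385, 0.008, 0, -1.194, -0.259], TCP at [229.98, -581.127, 231.312] pointing down, gripper open.
Joint ranges: [-3.14, 3.14], [-1.21, 2.06], [-1.07, 1.41], [-3.16, 2.05], [-2.99, -0.16], [-3.1, 3.1]. Speed limits (rad/s): [2.79, 2.79, 3.14, 3.14, 3.14, 3.14].

INTERFACE

Orientations are given as a unit quaternion [x, y, z, w].
In Python, from bench import arm, eyes, nets gives the robot as it stands.
- The arm moves only by the tool apply_moves, never from a script. Its arguments are lists of equal length, an entry for each row: "delta_rot": the turn, a rotation vector about the tool's x, y, z as a fraction of full scale, a list of three; "xyz": the shift along the tool's x, y, z as a fraction of full scale, a list of three; "hand": the gripper command: -1 is fully open, 1 is shut, values between are in proportion. In form: {"delta_rot": [[ax, ay, az], ...], "xyz": [[dx, dy, dz], ...], "hand": [hand, ...]}. A call has 1 to 20 rows; each row shifts and turns the commanded pose from where the row before left it, along the tool's axes as they then stand; what a row does not reach is not made up. Full scale, the value 1, is 0.025 m for a shift and 6 degrees for a turn. A row lasts 1/12 s, in which the tool goes at most 41.7 mm and 7.16 degrees, less where a joint would pass 70% of its speed; a pose out of reach is approached as far as the arm can. A call with a number of a shift or a turn outside -1 to 1 is refused whole. A call with a gripper value outside its range is refused whole. The fingers move at their own pace and stop on an object; the grip force is fixed at half the most. Time passes only in rows, so rows that do not move let the fingers close. It gives the time, the measured TCP pose, the force, the opening and the grip force at its end, in the units of the state.
- arm.read_state(): the state, without advancing time (a new reading comes with each control period).
- eyes.get_image(name): name is "scene" or "top" or "wrist"; returns a dict with "frame" (384x512x3 uint8, red, green, blue), "range_z" (384x512 float32, mm along the optical axis (not along the pixel's ray), 0 where there is no reading), "camera_matrix" (3x3 intrinsics, pixels), "dist" ([k1, k2, p1, p2, k3] as OpenCV has them; the pictures are not rectified), "R" (3x3) and "t" (3): a world point X has camera coordinates R X + t; the wrist camera has in their place "hand_eye" (4x4, takes a point from camera to tool coordinates, whose origin is the TCP and whose axes are the flange's). Camera axes: x right, y down, z forward; pixel columns grow to the right and rows downward; lengths in mm; the calibration is good to about 2 mm. A picture is of the moment at which its call begins: read the wrist's pose just before it.
- arm.job_done(): hands the job in; it is judged then, once.
Trained networks look in a picture, given as the dict that the camera call returned (one of the last four; its "shot" number tells which), for a name from the list of things; names that differ only in an ending like _2 or _b are one class to them, and where a whole thing is asked for, a point or a joint stands for the part that bears it (a point fixed in the world has none). Each returns a list of dicts, best first, with "score" (0 to 1); they miss things now and then, are a little off and sometimes report something else, mostly with a low value. They report only what shows in the picture. A call takes as long as a camera call.
- nets.look_for(name, picture): "bbox" ([left, top, right, bottom] in pixels, round what is visible of it).
- nets.masks_of(name, picture): "region" (384x512 bool, what is visible of it) and "bbox" ([left, top, right, bottom] in pixels, round what is visible of it).
The state is a dict: "clock": time; "joints": joint angles; "joint_vel": joint speeds; "joint_efforts": joint torques, N m; "position": TCP position; "ee_rot": TCP orientation; "contact_force": force on the tool from outside, world axes, zero at the start; "wrist_torque": the same for the moment, N m; "gripper_width": finger opening in mm; "grasp_force": force on a finger pad.
Only numpy, scipy, OpenCV 4.12 (cv2) and the standard library are available. Lean on these libraries where they do the work, as an engineer would, in place of code of your own. Each camera call takes 0.05 s, during which the arm holds its last target. There are 200 camera calls.

TASK

Open the blender cup that stands in the wooden one-handed opening stand: first swing the stand's sprung clamp arm round by its red handle until it snaps against the cup and stays there by itself, then unscrew the cup's black blade lid, which may have an ordinary or a reverse thread, so try one way and, if it only tightens, the other. Lift the lid off and finish while still holding it level in the gripper, some 10 cm straight above the open cup so that it drips back in, with the cup still clamped upright, and leave the second cup and everything else alone.

Things in the scene. Friction and masses are not known exactly. Their poses are not given: they have to be found in the camera images.
- stand: opening stand, fixed: board 145 x 188 x 12 mm with a grey vee block (76 mm high overall) at its -y side. Origin: on the worktop below the middle of the cup's seat; x away from the robot, y towards the clamp's side, z up
- stand_seat (a point): the point on the board, 12 mm above the worktop, over which the cup stands (the stand's x and y origin); the clamp presses the cup up to 2 mm into the vee, away from the arm
- clamp_arm (a joint): blue clamp arm, top 69 mm above the worktop, turning about an upright pin: 0 at the start, open, arm 0.45 rad anticlockwise of the stand's +y; grows anticlockwise from above. An over-centre spring pushes it open below 0.9 rad and shut above; its pad meets the cup near 1.6 rad  and presses with about 20 N. Swinging takes up to 13 N at the handle
- clamp_pivot (a point): on the axis of the clamp's hinge pin, 58 mm above the worktop; the pin stands at x = +21, y = +71 mm of the stand
- clamp_grip (a point): on the axis of the upright red handle at the end of the clamp arm, 105 mm from the pivot and 100 mm above the worktop: the height at which to pinch or push it. The handle is round, 19 mm across, and reaches from 69 to 127 mm above the worktop. Closed, it stands at x = -73, y = +26 mm of the stand, 37 mm clear of the lid's side
- cup_a: one of two identical clear blender cups with a grey foot: 72 mm across, 114 mm to the mouth (shoulder at 84 mm, then a 47 mm neck). Origin: centre of its underside, z up. One of the two stands in the stand, the other on the cork trivet; which is which varies
- cup_b: one of two identical clear blender cups with a grey foot: 72 mm across, 114 mm to the mouth (shoulder at 84 mm, then a 47 mm neck). Origin: centre of its underside, z up. One of the two stands in the stand, the other on the cork trivet; which is which varies
- lid_a: the black blade lid on cup_a: ribbed round cap, 63 mm across, 30 mm high, 70 g, with a toothed steel coupling on top and blades below. Origin: centre of its lower rim, 93 mm above the cup's underside when screwed on (lid top 123 mm); z up along its axis
- lid_b: the black blade lid on cup_b: ribbed round cap, 63 mm across, 30 mm high, 70 g, with a toothed steel coupling on top and blades below. Origin: centre of its lower rim, 93 mm above the cup's underside when screwed on (lid top 123 mm); z up along its axis
- lid_a_grip (a point): on the lid's axis, 15 mm above its lower rim: where to grip it. Three-lug thread: 60 to 85 deg the loosening way frees it (it pops up 3 mm), the other way it stops within 8 deg. One cup loosens anticlockwise from above, the other clockwise (reverse); which is not known. A sprung seal drags with about 0.3 N m and would turn an unclamped cup along; the clamped cup slips round only above about 1 N m
- lid_b_grip (a point): on the lid's axis, 15 mm above its lower rim: where to grip it. Three-lug thread: 60 to 85 deg the loosening way frees it (it pops up 3 mm), the other way it stops within 8 deg. One cup loosens anticlockwise from above, the other clockwise (reverse); which is not known. A sprung seal drags with about 0.3 N m and would turn an unclamped cup along; the clamped cup slips round only above about 1 N m
- trivet: round cork trivet, fixed, 110 mm across, 12 mm thick, under the second cup. Origin: centre of its underside
- salt: glass salt shaker with a grey top, 44 mm across, 90 mm high; a bystander. Origin: centre of its underside
- spice_jar: spice jar with a yellow lid, 42 mm across, 96 mm high; a bystander. Origin: centre of its underside
- timer: red and cream kitchen timer, 64 mm across, 47 mm high; a bystander. Origin: centre of its underside
- bar: orange wrapped snack bar, 59 x 145 x 20 mm, lying flat; a bystander. Origin: centre of its underside

How it is judged:
By the outcome, as a careful person would: the job done as asked, in the order asked, and still so for the second after the job is handed in, while the arm keeps its last pose, push and grip.
It also fails if it takes over 59 s, if anything falls off the work surface, if the arm or the gripper's body presses on something with over 40 N, if the wrist force passes 120 N, or if a joint passes its speed limit or range.

## Working session

There is one attempt and no reset: what is moved stays moved. The work goes in short steps, Python scripts to look and compute and a tool call to move; the robot and the scene stay as the last step left them, time stands still between calls to the robot, and variables do not carry over. Pictures are saved under pics/ and viewed, at most 10 in all, crops included, and the job is handed in when it is done.

Besides the shell and the picture viewer there is one more tool, called by a JSON object that holds its "api" and its "payload". apply_moves: Moves the arm, as the interface text tells. Its arguments: {"type":"object","properties":{"delta_rot":{"type":"array"},"xyz":{"type":"array"},"hand":{"type":"array"}},"required":["delta_rot","xyz","hand"]}

```bash
mkdir -p pics
cat > h.py <<'E'
import numpy as np, cv2
from bench import arm, eyes, nets
from scipy.spatial.transform import Rotation as Rn
def pts(p, mask=None):
    z=p["range_z"]; m=z>0
    if mask is not None: m=m&mask
    v,u=np.nonzero(m)
    if len(u)==0: return np.zeros((0,3)),u,v
    n=cv2.undistortPoints(np.stack([u,v],1).astype(float)[:,None],np.array(p["camera_matrix"]),np.array(p["dist"]))[:,0]
    zz=z[v,u]; c=np.c_[n*zz[:,None],zz]
    if "R" in p: w=(c-np.array(p["t"]))@np.array(p["R"])
    else:
        T=np.array(p["hand_eye"]); s=p["state"]; c=c@T[:3,:3].T+T[:3,3]
        w=Rn.from_quat(s["ee_rot"]).apply(c)+np.array(s["position"])
    return w,u,v
def save(p,n): cv2.imwrite("pics/"+n,p["frame"][:,:,::-1])
def shot(n):
    s=arm.read_state(); p=eyes.get_image(n); p["state"]=s; return p
E
python3 - <<'E'
from h import *
s=arm.read_state(); print(s)
ims=[]
for c in ["scene","top"]:
    p=shot(c); ims.append(p["frame"])
    for n in ["stand","clamp_arm","clamp_grip","cup_a","lid_a","trivet","salt","spice_jar","timer","bar"]:
        for r in nets.masks_of(n,p)[:3]:
            if r["score"]<.3: continue
            w,u,v=pts(p,r["region"])
            if len(w)==0: continue
            print(c,n,round(r["score"],2),np.round(r["bbox"]),"med",np.median(w,0).round(),"lo",np.percentile(w,3,axis=0).round(),"hi",np.percentile(w,97,axis=0).round())
a=np.vstack(ims); cv2.imwrite("pics/a.png",cv2.resize(a,(400*1,600))[:,:,::-1])
cv2.imwrite("pics/top.png",ims[1][:,:,::-1]);cv2.imwrite("pics/scene.png",ims[0][:,:,::-1])
E
```

```text
{'clock': 0.0, 'joints': array([-9.35392994e-01,  3.85591348e-01,  6.59584872e-03, -5.19145922e-04,
       -1.19397915e+00, -2.58556995e-01]), 'joint_vel': array([ 0.00070114, -0.00039484,  0.00081097, -0.0004627 , -0.00076066,
       -0.00085647]), 'joint_efforts': array([-1.17110434e-03, -3.92290378e+01,  1.88405943e+01,  4.18639541e+00,
       -4.63896737e-03,  3.46526605e-06]), 'position': array([ 229.77191691, -580.59458605,  230.18585346]), 'ee_rot': array([-1.87216008e-01,  9.82318137e-01,  1.08643878e-03, -2.53227724e-04]), 'contact_force': array([ 0.24792489,  0.12286634, -0.6421535 ]), 'wrist_torque': array([ 0.04219104, -0.02329001, -0.02027114]), 'grasp_force': 0.0, 'gripper_width': 85.50347237562761}
scene stand 0.6 [164. 191. 186. 215.] med [683. 201. 132.] lo [663. 168. 105.] hi [716. 222. 137.]
scene stand 0.56 [214. 210. 295. 269.] med [494. 126.  12.] lo [464.  -8.   3.] hi [599. 246. 112.]
scene stand 0.47 [248. 193. 269. 219.] med [511.  87. 132.] lo [489.  51. 106.] hi [541. 105. 138.]
scene clamp_arm 0.94 [218. 232. 240. 266.] med [497. 207.  67.] lo [483. 142. 
[... 1551 characters left out ...]
00.]
top cup_a 0.6 [188. 181. 208. 202.] med [664. 200.  67.] lo [658. 167.  19.] hi [682. 230.  99.]
top lid_a 0.7 [229. 196. 252. 216.] med [511.  81. 135.] lo [489.  51. 108.] hi [546. 107. 140.]
top lid_a 0.69 [185. 170. 200. 187.] med [683. 199. 135.] lo [664. 172. 113.] hi [715. 225. 140.]
top trivet 0.48 [185. 186. 209. 207.] med [663. 201.  12.] lo [641. 148.   0.] hi [715. 248.  17.]
top spice_jar 0.66 [302. 194. 315. 211.] med [ 473. -179.   66.] lo [ 463. -203.   -1.] hi [ 507. -166.   99.]
top timer 0.73 [196. 216. 224. 238.] med [504. 199.  65.] lo [483. 138.   2.] hi [543. 254. 123.]
top bar 0.64 [186. 181. 208. 202.] med [665. 202.  59.] lo [658. 166.  11.] hi [699. 235.  99.]
```

Run:
```python
from h import *
ims=[]
for c,(x0,y0,x1,y1) in [("scene",(140,170,310,290)),("top",(160,160,300,259))]:
    p=shot(c); ims.append(cv2.resize(p["frame"][y0:y1,x0:x1],(600,300 if 0 else int(600*(y1-y0)/(x1-x0)))))
    w,u,v=pts(p); col=p["frame"][v,u].astype(int)
    hsv=cv2.cvtColor(p["frame"],cv2.COLOR_RGB2HSV)[v,u].astype(int)
    near=(w[:,0]>400)&(w[:,0]<640)&(w[:,1]>-50)&(w[:,1]<290)
    red=near&((hsv[:,0]<8)|(hsv[:,0]>172))&(hsv[:,1]>140)&(w[:,2]>75)
    print(c,"red",red.sum(),w[red].min(0).round(),w[red].max(0).round(),w[red].mean(0).round())
    t=red&(w[:,2]>118); print("redtop",t.sum(),w[t].mean(0).round(1))
    bl=near&(abs(hsv[:,0]-110)<15)&(hsv[:,1]>120)&(w[:,2]>30)
    t=bl&(w[:,2]>62); print("blue",t.sum(),w[t].min(0).round(),w[t].max(0).round(),np.linalg.svd(w[t][:,:2]-w[t][:,:2].mean(0))[2][0],w[t].mean(0).round())
    t=near&(w[:,2]>131)&(w[:,2]<141); print("lidtop",t.sum(),(w[t].min(0)+w[t].max(0))/2,(w[t].max(0)-w[t].min(0)))
    b=near&(w[:,2]>7)&(w[:,2]<17); r=cv2.minAreaRect(w[b][:,:2].astype(np.float32)); print("board",r, cv2.boxPoints(r).round())
    g=near&(w[:,2]>66)&(w[:,2]<82)&(w[:,1]<70);print("vee",g.sum(),w[g].min(0).round(),w[g].max(0).round())
cv2.imwrite("pics/b.png",cv2.resize(np.vstack(ims),None,fx=.7,fy=.7)[:,:,::-1])
```

```text
scene red 124 [482. 232.  75.] [498. 250. 127.] [488. 244. 105.]
redtop 30 [490.3 242.  122.7]
blue 129 [482.  48.  62.] [546. 251. 136.] [-0.24731945  0.968934  ] [513. 183.  70.]
lidtop 271 [517.67084996  76.27439414 135.25494044] [59.26857873 62.31781236  8.46988428]
board ((551.0825805664062, 87.10917663574219), (179.12794494628906, 222.21377563476562), 1.0004078149795532) [[460. 197.]
 [463. -26.]
 [643. -22.]
 [639. 200.]]
vee 54 [484.  24.  66.] [572.  70.  81.]
top red 513 [482. -50.  80.] [607. 290. 889.] [579. 119. 640.]
redtop 492 [582.9 113.6 663. ]
blue 74 [482.  62.  62.] [540. 250. 134.] [-0.25466834  0.96702846] [512. 190.  70.]
lidtop 198 [519.14981624  80.59283897 136.08021155] [60.19915274 59.65255024  9.63089287]
board ((545.2948608398438, 110.69176483154297), (331.82452392578125, 172.7080078125), 85.18988037109375) [[445. -47.]
 [617. -62.]
 [645. 269.]
 [473. 283.]]
vee 44 [485.  15.  66.] [538.  69.  81.]
```

View pics/b.png

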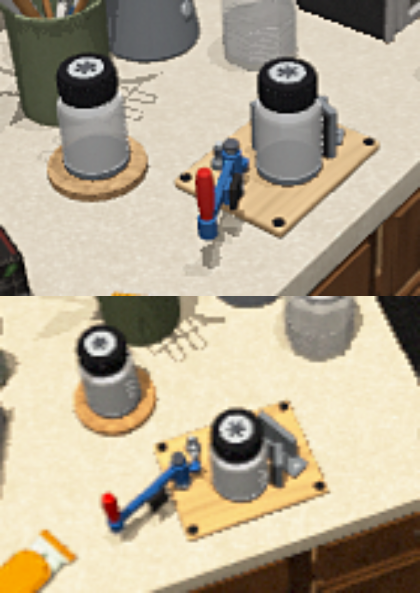

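View pics/scene.png

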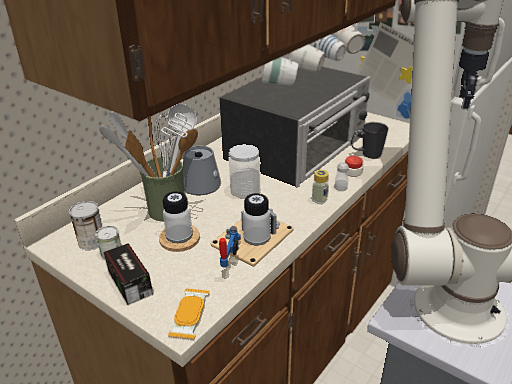

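{"api": "apply_moves", "payload": {"delta_rot": [[0,0,0],[0,0,0],[0,0,0],[0,0,0],[0,0,0],[0,0,0],[0,0,0],[0,0,0],[0,0,0],[0,0,0],[0,0,0],[0,0,0],[0,0,0],[0,0,0],[0,0,0],[0,0,0],[0,0,0],[0,0,0],[0,0,0],[0,0,0]], "xyz": [[-0.5,0.5,-0.2],[-0.88,1,-0.2],[-0.88,1,-0.2],[-0.88,1,-0.2],[-0.88,1,-0.2],[-0.88,1,-0.2],[-0.88,1,-0.2],[-0.88,1,-0.2],[-0.88,1,-0.2],[-0.88,1,-0.2],[-0.88,1,-0.2],[-0.88,1,-0.2],[-0.88,1,-0.2],[-0.88,1,-0.2],[-0.88,1,-0.2],[-0.88,1,-0.2],[-0.88,1,-0.2],[-0.88,1,-0.2],[-0.88,1,-0.2],[-0.88,1,-0.2]], "hand": [-1,-1,-1,-1,-1,-1,-1,-1,-1,-1,-1,-1,-1,-1,-1,-1,-1,-1,-1,-1]}}

```text
clock: 2.87
position: [451.0, 32.3, 332.0]
ee_rot: [-0.187, 0.982, 0.0, 0.001]
contact_force: [-0.0, 0.4, 0.3]
gripper_width: 85.6
grasp_force: 0.0
```

{"api": "apply_moves", "payload": {"delta_rot": [[0,0,0],[0,0,0],[0,0,0.9],[0,0,0.9],[0,0,0.9],[0,0,0.9],[0,0,0]], "xyz": [[-0.88,1,0],[-0.88,1,0],[0,0,0],[0,0,0],[0,0,0],[0,0,0],[0,0,0]], "hand": [-1,-1,-1,-1,-1,-1,-1]}}

```text
clock: 3.45
position: [473.4, 93.4, 331.4]
ee_rot: [0.001, 1.0, 0.0, 0.0]
contact_force: [0.2, -0.1, -0.6]
gripper_width: 85.3
grasp_force: 0.0
```

```bash
cat > m.py <<'E'
from h import *
p=shot("wrist"); s=p["state"]; print(s["clock"],s["position"].round(1),s["ee_rot"].round(4),s["joints"].round(3)); import sys
print(np.array(p["hand_eye"]).round(2).tolist())
save(p,sys.argv[1])
w,u,v=pts(p); hsv=cv2.cvtColor(p["frame"],cv2.COLOR_RGB2HSV)[v,u].astype(int)
near=(w[:,0]>400)&(w[:,0]<640)&(w[:,1]>-50)&(w[:,1]<290)
red=near&((hsv[:,0]<8)|(hsv[:,0]>172))&(hsv[:,1]>140)&(w[:,2]>75)&(w[:,2]<150)
t=red&(w[:,2]>122)
if red.sum():print("red",red.sum(),w[red].min(0).round(),w[red].max(0).round())
if t.sum():print("redtop",t.sum(),cv2.minEnclosingCircle(w[t][:,:2].astype(np.float32)),w[t].mean(0).round(1))
t=near&(w[:,2]>60)&(w[:,2]<74)&(abs(hsv[:,0]-110)<15)&(hsv[:,1]>120)
if t.sum(): print("blue",t.sum(),w[t].min(0).round(),w[t].max(0).round())
t=near&(w[:,2]>127)&(w[:,2]<141)&(abs(w[:,1]-80)<50)&(abs(w[:,0]-518)<50)
if t.sum(): print("lidtop",t.sum(),cv2.minEnclosingCircle(w[t][:,:2].astype(np.float32)),np.percentile(w[t],[2,98],axis=0).round(1))
b=near&(abs(w[:,2]-12)<4)&(hsv[:,1]>75)
m=np.zeros(p["range_z"].shape,np.uint8); m[v[b],u[b]]=1
if b.sum(): r=cv2.minAreaRect(w[b][:,:2].astype(np.float32)); print("board",b.sum(),r)
E
python3 m.py c.png
```

```text
3.45 [473.4  93.4 331.4] [7.e-04 1.e+00 0.e+00 0.e+00] [ 0.532  0.078 -0.148 -0.    -1.344 -2.105]
[[-0.0, -0.95, -0.3, 77.11], [1.0, -0.0, -0.0, 1.01], [0.0, -0.3, 0.95, -142.12], [0.0, 0.0, 0.0, 1.0]]
red 283 [484.  63.  77.] [532. 248. 136.]
redtop 116 ((492.44708251953125, 155.85125732421875), 92.56554412841797) [493.4 227.7 125.9]
blue 527 [484. 138.  60.] [540. 246.  73.]
lidtop 1995 ((520.8660278320312, 77.17298889160156), 31.77817153930664) [[492.   49.7 129. ]
 [546.8 104.5 138.5]]
board 4880 ((553.0441284179688, 87.64983367919922), (176.24363708496094, 218.2377471923828), 0.6159964799880981)
```

View pics/c.png

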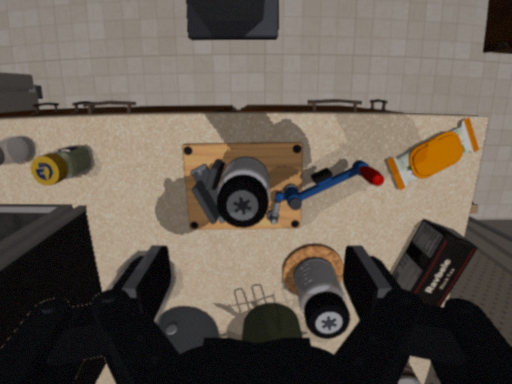

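Run:
```python
from h import *
p=shot("wrist"); s=p["state"]
w,u,v=pts(p); hsv=cv2.cvtColor(p["frame"],cv2.COLOR_RGB2HSV)[v,u].astype(int)
red=((hsv[:,0]<8)|(hsv[:,0]>172))&(hsv[:,1]>140)&(w[:,2]>75)&(w[:,2]<150)&(abs(w[:,1]-240)<40)&(abs(w[:,0]-490)<40)
print(red.sum(),np.percentile(w[red],[0,2,50,98,100],axis=0).round(1).tolist())
t=red&(w[:,2]>124.5);print(t.sum(),cv2.minEnclosingCircle(w[t][:,:2].astype(np.float32)),np.percentile(w[t],[2,98],axis=0))
g=cv2.cvtColor(p["frame"],cv2.COLOR_RGB2GRAY)
hs=[]
for (a,b) in [(187,150),(297,149),(194,225),(295,224)]:
    sub=g[b-7:b+8,a-7:a+8]<70; y,x=np.nonzero(sub); cu,cv_=x.mean()+a-7,y.mean()+b-7
    d=np.hypot(u-cu,v-cv_); k=(d<6)&(w[:,2]<16)
    q=w[d.argmin()]; hs.append(q); print((cu,cv_),sub.sum(),q.round(1))
hs=np.array(hs)
print("center",hs.mean(0)); 
for i,j in [(0,1),(2,3),(0,2),(1,3)]: d=hs[j]-hs[i]; print(np.degrees(np.arctan2(d[1],d[0])).round(2),np.linalg.norm(d).round(1))
```

```text
276 [[484.0, 232.8, 75.1], [484.6, 233.1, 80.8], [490.3, 237.1, 117.2], [498.2, 246.6, 126.7], [499.0, 248.4, 127.8]]
76 ((492.46441650390625, 240.99005126953125), 7.028221130371094) [[487.35575134 235.27428456 124.55765864]
 [498.57233655 247.43008167 127.25981746]]
(np.float64(187.61702127659575), np.float64(150.02127659574467)) 47 [476.2 -11.6  11.2]
(np.float64(296.910447761194), np.float64(148.91044776119404)) 67 [474.5 156.6  12.2]
(np.float64(193.35714285714286), np.float64(224.55357142857142)) 56 [601.2 -11.1  13.6]
(np.float64(294.22857142857146), np.float64(223.57142857142858)) 35 [599.9 156.8  11.7]
center [537.94579426  72.69096135  12.20332841]
90.6 168.2
90.45 167.9
0.24 125.0
0.13 125.4
```

{"api": "apply_moves", "payload": {"delta_rot": [[0,0,0],[0,0,0],[0,0,0],[0,0,0],[0,0,0],[0,0,0],[0,0,-1],[0,0,-1],[0,0,-1],[0,0,-1],[0,0,-1],[0,0,-1],[0,0,-1],[0,0,-1],[0,0,-1],[0,0,-1],[0,0,-1],[0,0,-1],[0,0,-1],[0,0,-1]], "xyz": [[-0.128,0.984,0],[-0.128,0.984,0],[-0.128,0.984,0],[-0.128,0.984,0],[-0.128,0.984,0],[-0.128,0.984,0],[0,0,0.4],[0,0,0.4],[0,0,0.4],[0,0,0.4],[0,0,0.4],[0,0,0.4],[0,0,0.4],[0,0,0.4],[0,0,0.4],[0,0,0.4],[0,0,0.4],[0,0,0.4],[0,0,0.4],[0,0,0.4]], "hand": [0,0,0,0,0,0,0,0,0,0,0,0,0,0,0,0,0,0,0,0]}}

```text
clock: 5.22
position: [492.7, 240.8, 190.9]
ee_rot: [-0.672, 0.741, -0.0, 0.0]
contact_force: [-0.4, -0.4, 0.3]
gripper_width: 42.9
grasp_force: 0.0
```

{"api": "apply_moves", "payload": {"delta_rot": [[0,0,-1],[0,0,-1],[0,0,-1],[0,0,-1],[0,0,-1],[0,0,-0.37],[0,0,0]], "xyz": [[0,0,0],[0,0,0],[0,0,0],[0,0,0],[0,0,0],[0,0,0],[0,0,0]], "hand": [0,0,0,0,0,0,0]}}

```text
clock: 5.8
position: [492.7, 240.8, 191.4]
ee_rot: [0.85, -0.527, 0.0, -0.0]
contact_force: [0.2, 0.8, 0.1]
gripper_width: 42.7
grasp_force: 0.0
```

```bash
python3 m.py d.png; python3 -c "
from h import *
s=arm.read_state();R=Rn.from_quat(s['ee_rot']).as_matrix();print(R.round(3).tolist(),s['joints'].round(2),s['gripper_width'])
print((R.T@(np.array([492.7,241,84])-s['position'])/25).round(3))"
```

```text
5.8 [492.7 240.8 191.4] [ 8.496e-01 -5.274e-01  0.000e+00 -1.000e-04] [ 0.75   0.288 -0.241  0.    -1.041 -0.291]
[[-0.0, -0.95, -0.3, 76.19], [1.0, -0.0, -0.0, -0.44], [0.0, -0.3, 0.95, -142.12], [0.0, 0.0, 0.0, 1.0]]
red 617 [486.  97.  78.] [528. 248. 134.]
redtop 300 ((496.2254333496094, 172.8255157470703), 75.36373138427734) [494.5 236.  125. ]
blue 1353 [487. 138.  60.] [549. 244.  73.]
lidtop 525 ((508.849609375, 98.41648864746094), 18.722827911376953) [[494.6  93.4 127.3]
 [523.6 108.2 136.3]]
board 8638 ((552.830078125, 116.50181579589844), (198.05665588378906, 125.35546112060547), 9.645125389099121)
[[0.442, -0.897, 0.0], [-0.897, -0.442, 0.0], [-0.0, -0.0, -1.0]] [ 0.75  0.29 -0.24  0.   -1.04 -0.29] 42.68334746447639
[-8.000e-03 -3.000e-03  4.295e+00]
```

View pics/d.png

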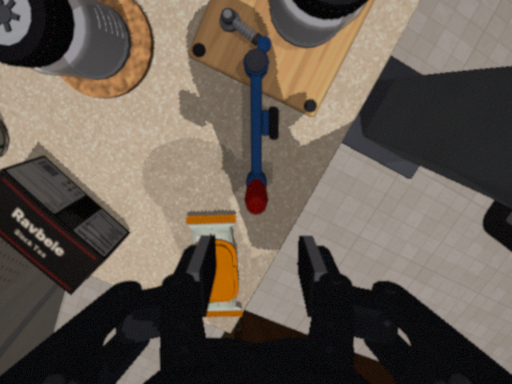

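{"api": "apply_moves", "payload": {"delta_rot": [[0,0,0],[0,0,0],[0,0,0],[0,0,0],[0,0,0],[0,0,0],[0,0,0],[0,0,0],[0,0,0]], "xyz": [[0,0,0.7],[0,0,0.8],[0,0,0.8],[0,0,0.8],[0,0,0.7],[0,0,0.45],[0,0,0],[0,0,0],[0,0,0]], "hand": [0,0,0,0,0,0,0.42,0.42,0.42]}}

```text
clock: 6.6
position: [493.3, 241.3, 86.0]
ee_rot: [0.849, -0.528, 0.0, -0.001]
contact_force: [0.1, 0.7, 0.6]
gripper_width: 24.3
grasp_force: 0.0
```

{"api": "apply_moves", "payload": {"delta_rot": [[0,0,-0.5],[0,0,0],[0,0,-1],[0,0,0],[0,0,-1],[0,0,0],[0,0,-1],[0,0,0],[0,0,-1],[0,0,0],[0,0,-1],[0,0,0],[0,0,-0.5]], "xyz": [[0,0,0],[0,0.44,0],[0,0,0],[0,0.44,0],[0,0,0],[0,0.44,0],[0,0,0],[0,0.44,0],[0,0,0],[0,0.44,0],[0,0,0],[0,0.44,0],[0,0,0]], "hand": [0.42,0.42,0.42,0.42,0.42,0.42,0.42,0.42,0.42,0.42,0.42,0.42,0.42]}}

```text
clock: 7.68
position: [450.2, 199.6, 88.6]
ee_rot: [0.971, -0.239, 0.005, -0.006]
contact_force: [5.2, 4.2, -0.7]
gripper_width: 25.0
grasp_force: 3.4
```

```bash
cat > ck.py <<'E'
from h import *
s=arm.read_state();R=Rn.from_quat(s['ee_rot']).as_matrix()
d=s['position'][:2]-np.array([539.1,146.8]); print(s['clock'],s['position'].round(1),"r",np.hypot(*d).round(1),"ang",np.degrees(np.arctan2(d[1],d[0]))%360,"ytool",np.degrees(np.arctan2(R[1,1],R[0,1]))%360,s['joints'].round(2),s['contact_force'].round(1),s['gripper_width'])
E
python3 ck.py; python3 -c "
from h import *
p=shot('wrist');save(p,'e.png')"
```

```text
7.6833 [450.2 199.6  88.6] r 103.4 ang 149.27344651480777 ytool 242.37469768657445 [ 0.75  0.32 -0.51  0.   -0.73  0.34] [ 5.2  4.2 -0.7] 24.98699057312212
```

View pics/e.png

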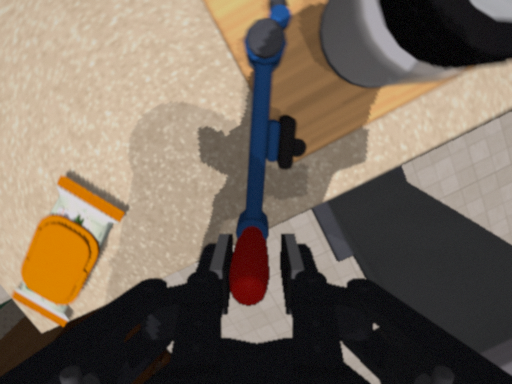

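{"api": "apply_moves", "payload": {"delta_rot": [[0,0,-0.5],[0,0,0],[0,0,-1],[0,0,0],[0,0,-1],[0,0,0],[0,0,-1],[0,0,0],[0,0,-1],[0,0,0],[0,0,-1],[0,0,0],[0,0,-1],[0,0,0],[0,0,-0.5],[0,0,0]], "xyz": [[0,0,0],[0,0.44,0],[0,0,0],[0,0.44,0],[0,0,0],[0,0.44,0],[0,0,0],[0,0.44,0],[0,0,0],[0,0.44,0],[0,0,0],[0,0.44,0],[0,0,0],[0,0.44,0],[0,0,0],[0,0,0]], "hand": [0.42,0.42,0.42,0.42,0.42,0.42,0.42,0.42,0.42,0.42,0.42,0.42,0.42,0.42,0.42,0.42]}}

```text
clock: 9.07
position: [437.2, 117.8, 85.4]
ee_rot: [0.993, 0.121, -0.0, 0.001]
contact_force: [2.5, -8.8, 1.7]
gripper_width: 25.0
grasp_force: 4.6
```

```bash
python3 ck.py
```

```text
9.0667 [437.2 117.8  85.4] r 105.9 ang 195.8662534913902 ytool 283.8964865481569 [ 0.63  0.27 -0.6   0.   -0.7   1.19] [ 2.5 -8.8  1.7] 25.03207105219884
```

{"api": "apply_moves", "payload": {"delta_rot": [[0,0,-0.5],[0,0,0],[0,0,-1],[0,0,0],[0,0,-0.5],[0,0,0],[0,0,0],[0,0,0]], "xyz": [[0,0,0],[0,0.44,0],[0,0,0],[0,0.44,0],[0,0,0],[0,0.15,0],[0,0,0],[0,0,0]], "hand": [0.42,0.42,0.42,0.42,0.42,0.42,0.42,0.42]}}

```text
clock: 9.73
position: [446.8, 96.6, 85.2]
ee_rot: [0.974, 0.225, 0.001, -0.0]
contact_force: [-0.5, -0.5, -0.5]
gripper_width: 24.8
grasp_force: 0.0
```

```bash
python3 ck.py
```

```text
9.7333 [446.8  96.6  85.2] r 105.0 ang 208.55363226978722 ytool 295.993089165803 [ 0.57  0.28 -0.59 -0.   -0.7   1.45] [-0.5 -0.5 -0.5] 24.77134340910278
```

{"api": "apply_moves", "payload": {"delta_rot": [[0,0,0],[0,0,0],[0,0,0],[0,0,0],[0,0,0],[0,0,0],[0,0,0],[0,0,0],[0,0,0],[0,0,0],[0,0,0],[0,0,0]], "xyz": [[0,0,0],[0,0,0],[0,0,-0.4],[0,0,-0.8],[0,0,-1],[0,0,-1],[0,0,-1],[0,0,-1],[0,0,-1],[0,0,-1],[0,0,-1],[0,0,0]], "hand": [0,0,0,0,0,0,0,-1,-1,-1,-1,-1]}}

```text
clock: 10.73
position: [448.8, 97.9, 295.5]
ee_rot: [0.974, 0.227, 0.005, -0.001]
contact_force: [0.0, 0.6, 1.1]
gripper_width: 85.4
grasp_force: 0.0
```

```bash
python3 m.py f.png; python3 ck.py
python3 - <<'E'
from h import *
p=shot('top')
w,u,v=pts(p)
t=(w[:,2]>127)&(w[:,2]<141)&(abs(w[:,1]-77)<45)&(abs(w[:,0]-519)<45)
print(cv2.minEnclosingCircle(w[t][:,:2].astype(np.float32)),np.percentile(w[t],[1,99],axis=0))
E
```

```text
10.7333 [448.8  97.9 295.5] [ 9.739e-01  2.270e-01  5.400e-03 -8.000e-04] [ 0.572  0.047 -0.271  0.002 -1.242  1.457]
[[-0.0, -0.95, -0.3, 77.54], [1.0, -0.0, 0.0, -0.91], [-0.0, -0.3, 0.95, -142.12], [0.0, 0.0, 0.0, 1.0]]
red 234 [442.  92.  86.] [515. 108. 133.]
redtop 137 ((478.09521484375, 101.77721405029297), 36.761539459228516) [449.4  99.6 125.1]
blue 632 [447.  95.  61.] [551. 153.  71.]
lidtop 3044 ((521.1856079101562, 75.97233581542969), 31.81169319152832) [[493.9  49.8 129.8]
 [548.7 104.1 138.2]]
board 7347 ((537.1974487304688, 73.03580474853516), (144.65992736816406, 187.5077667236328), 0.5806148052215576)
10.7833 [447.6  97.7 292.8] r 103.9 ang 208.2237366414061 ytool 296.2088515737932 [ 0.57  0.05 -0.28  0.   -1.24  1.46] [-0.2  0.2 -0.6] 85.35731885782957Traceback (most recent call last):
  File "<stdin>", line 5, in <module>
    return _quantile_unchecked(
        a, q, axis, out, overwrite_input, method, keepdims, weights)
    return _ureduce(a,
                    func=_quantile_ureduce_func,
    ...<5 lines>...
                    overwrite_input=overwrite_input,
                    method=method)
    r = func(a, **kwargs)
    result = _quantile(arr,
                       quantiles=q,
    ...<2 lines>...
                       out=out,
                       weights=wgt)
    slices_having_nans = np.isnan(arr[-1, ...])
                                  ~~~^^^^^^^^^
IndexError: index -1 is out of bounds for axis 0 with size 0
```

View pics/f.png

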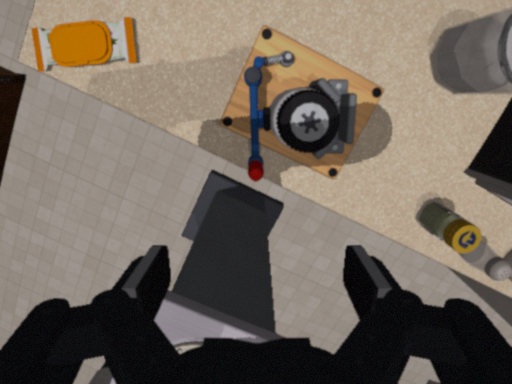

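{"api": "apply_moves", "payload": {"delta_rot": [[0,0,0.95],[0,0,0.95],[0,0,0.95],[0,0,0.95],[0,0,0.95],[0,0,0.95],[0,0,0.95],[0,0,0]], "xyz": [[0,0,0],[0,0,0],[0,0,0],[0,0,0],[0,0,0],[0,0,0],[0,0,0],[0,0,0]], "hand": [-1,-1,-1,-1,-1,-1,-1,-1]}}

```text
clock: 11.5
position: [445.7, 96.6, 288.5]
ee_rot: [0.993, -0.12, -0.001, 0.001]
contact_force: [0.4, -0.2, -0.2]
gripper_width: 85.7
grasp_force: 0.0
```

```bash
cat > go.py <<'E'
import sys
from h import *
s=arm.read_state();R=Rn.from_quat(s['ee_rot']).as_matrix()
print((R.T@(np.array([float(a) for a in sys.argv[1:4]])-s['position'])/25).round(3),R.round(3).tolist(),s['joints'].round(2))
E
python3 go.py 521 76 180;  python3 m.py g.png
```

```text
[3.133 0.075 4.332] [[0.971, -0.239, -0.003], [-0.239, -0.971, -0.001], [-0.002, 0.002, -1.0]] [ 0.57  0.05 -0.28 -0.   -1.24  0.76]
11.5 [445.7  96.6 288.5] [ 9.928e-01 -1.202e-01 -1.300e-03  8.000e-04] [ 5.710e-01  5.300e-02 -2.820e-01 -1.000e-03 -1.239e+00  7.590e-01]
[[-0.0, -0.95, -0.3, 76.86], [1.0, -0.0, -0.0, -0.98], [-0.0, -0.3, 0.95, -142.12], [0.0, 0.0, 0.0, 1.0]]
red 248 [442.  90.  87.] [457. 107. 128.]
redtop 136 ((448.5352478027344, 98.69563293457031), 6.9282450675964355) [448.5  98.7 125.1]
blue 710 [449.  90.  60.] [550. 147.  72.]
lidtop 3444 ((521.5794677734375, 75.82254791259766), 31.93873405456543) [[494.1  48.4 130.7]
 [548.7 103.5 138.2]]
board 7807 ((537.4737548828125, 72.82775115966797), (144.91592407226562, 188.1046600341797), 0.8516349792480469)
```

{"api": "apply_moves", "payload": {"delta_rot": [[0,0,0],[0,0,0],[0,0,0],[0,0,0],[0,0,0],[0,0,0],[0,0,0],[0,0,0]], "xyz": [[0.6,0.02,0.4],[0.8,0.02,0.8],[0.8,0.02,0.8],[0.6,0.02,0.8],[0.35,0,0.8],[0,0,0.6],[0,0,0.2],[0,0,0]], "hand": [-1,-1,-1,-1,-1,-1,-1,-1]}}

```text
clock: 12.22
position: [521.3, 75.7, 178.0]
ee_rot: [0.993, -0.119, -0.002, 0.001]
contact_force: [0.1, 0.4, 0.6]
gripper_width: 85.4
grasp_force: 0.0
```

```bash
python3 go.py 521.3 75.9 96
```

```text
[ 0.011 -0.016  3.28 ] [[0.972, -0.236, -0.004], [-0.236, -0.972, -0.002], [-0.004, 0.003, -1.0]] [ 0.45  0.27 -0.31 -0.   -1.    0.88]
```

{"api": "apply_moves", "payload": {"delta_rot": [[0,0,0],[0,0,0],[0,0,0],[0,0,0],[0,0,0],[0,0,0],[0,0,0]], "xyz": [[0,0,0.5],[0,0,0.6],[0,0,0.6],[0,0,0.6],[0,0,0.6],[0,0,0.38],[0,0,0]], "hand": [-1,-1,-1,-1,-1,-1,-1]}}

```text
clock: 12.8
position: [521.5, 76.1, 97.1]
ee_rot: [0.993, -0.119, -0.001, 0.001]
contact_force: [0.1, -0.3, 1.0]
gripper_width: 85.4
grasp_force: 0.0
```

{"api": "apply_moves", "payload": {"delta_rot": [[0,0,0],[0,0,0],[0,0,0],[0,0,0],[0,0,0],[0,0,0]], "xyz": [[0,0,0],[0,0,0],[0,0,0],[0,0,0],[0,0,0],[0,0,0]], "hand": [1,1,1,1,1,1]}}

```text
clock: 13.3
position: [523.1, 75.8, 100.0]
ee_rot: [0.993, -0.119, 0.001, 0.0]
contact_force: [-1.7, -2.2, 5.2]
gripper_width: 62.1
grasp_force: 64.3
```

```bash
python3 -c "
from h import *
s=arm.read_state()
for k in ['clock','position','joints','contact_force','wrist_torque','gripper_width','grasp_force']: print(k,np.round(s[k],2))"
```

```text
clock 13.3
position [523.11  75.82  99.98]
joints [ 0.45  0.36 -0.41  0.   -0.8   0.88]
contact_force [-1.68 -2.17  5.18]
wrist_torque [-0.88  0.43  0.08]
gripper_width 62.11
grasp_force 64.28
```

{"api": "apply_moves", "payload": {"delta_rot": [[0,0,-0.4],[0,0,-0.4],[0,0,-0.4],[0,0,0]], "xyz": [[0,0,0],[0,0,0],[0,0,0],[0,0,0]], "hand": [1,1,1,1]}}

```text
clock: 13.63
position: [523.1, 76.0, 100.0]
ee_rot: [0.998, -0.056, 0.001, -0.0]
contact_force: [-2.2, -2.6, 5.5]
gripper_width: 61.9
grasp_force: 64.3
```

```bash
cat > st.py <<'E'
from h import *
s=arm.read_state()
for k in ['clock','position','joints','contact_force','wrist_torque','gripper_width','grasp_force']: print(k,np.round(s[k],2))
R=Rn.from_quat(s['ee_rot']).as_matrix()
print("ytool",np.degrees(np.arctan2(R[1,1],R[0,1]))%360,"tilt",R[:,2].round(3))
E
python3 st.py
```

```text
clock 13.63
position [523.14  76.04  99.98]
joints [ 0.45  0.36 -0.41  0.   -0.8   1.01]
contact_force [-2.2  -2.62  5.53]
wrist_torque [-0.64  0.5   0.09]
gripper_width 61.88
grasp_force 64.26
ytool 263.6211049991837 tilt [ 0.002  0.    -1.   ]
```

{"api": "apply_moves", "payload": {"delta_rot": [[0,0,-0.4],[0,0,-0.4],[0,0,-0.4]], "xyz": [[0,0,0],[0,0,0],[0,0,0]], "hand": [1,1,1]}}

```text
clock: 13.88
position: [523.1, 76.3, 100.0]
ee_rot: [1.0, 0.007, 0.001, -0.0]
contact_force: [-2.2, -0.7, 6.0]
gripper_width: 62.1
grasp_force: 64.3
```

```bash
python3 st.py
```

```text
clock 13.88
position [523.15  76.28 100.  ]
joints [ 0.45  0.36 -0.4   0.   -0.8   1.13]
contact_force [-2.19 -0.68  5.99]
wrist_torque [-0.31  0.59 -0.16]
gripper_width 62.08
grasp_force 64.28
ytool 270.82775636730673 tilt [ 0.002  0.001 -1.   ]
```

{"api": "apply_moves", "payload": {"delta_rot": [[0,0,-0.5],[0,0,-0.5],[0,0,-0.5],[0,0,-0.5]], "xyz": [[0,0,0],[0,0,0],[0,0,0],[0,0,0]], "hand": [1,1,1,1]}}

```text
clock: 14.22
position: [523.2, 76.5, 100.0]
ee_rot: [0.994, 0.112, 0.001, -0.0]
contact_force: [-2.2, 0.1, 5.6]
gripper_width: 62.1
grasp_force: 64.2
```

```bash
python3 st.py; python3 -c "
from h import *
p=shot('wrist');save(p,'h.png')"
```

```text
clock 14.22
position [523.23  76.48 100.  ]
joints [ 0.45  0.36 -0.4   0.   -0.8   1.34]
contact_force [-2.24  0.09  5.56]
wrist_torque [-0.15  0.51 -0.13]
gripper_width 62.08
grasp_force 64.24
ytool 282.8561695757386 tilt [ 0.003  0.001 -1.   ]
```

View pics/h.png

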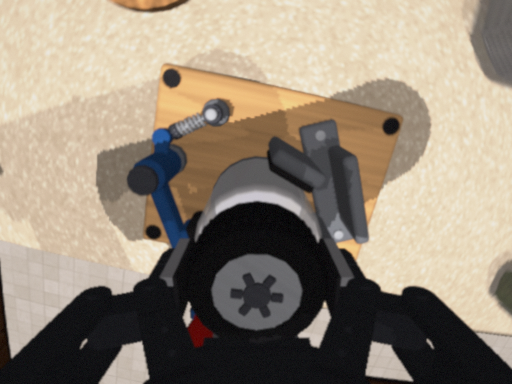

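{"api": "apply_moves", "payload": {"delta_rot": [[0,0,-0.8],[0,0,-0.8],[0,0,-0.8],[0,0,-0.8],[0,0,-0.8],[0,0,-0.8],[0,0,0]], "xyz": [[0,0,0],[0,0,0],[0,0,0],[0,0,0],[0,0,0],[0,0,0],[0,0,0]], "hand": [1,1,1,1,1,1,1]}}

```text
clock: 14.85
position: [523.4, 76.7, 100.1]
ee_rot: [0.934, 0.356, 0.002, 0.0]
contact_force: [-2.4, -0.2, 6.7]
gripper_width: 61.7
grasp_force: 64.4
```

```bash
python3 st.py
```

```text
clock 14.85
position [523.4   76.67 100.14]
joints [ 0.45  0.36 -0.4   0.   -0.8   1.85]
contact_force [-2.42 -0.21  6.68]
wrist_torque [-0.06  0.6   0.05]
gripper_width 61.75
grasp_force 64.37
ytool 311.7106667383183 tilt [ 0.003  0.001 -1.   ]
```

{"api": "apply_moves", "payload": {"delta_rot": [[0,0,-0.8],[0,0,-0.8],[0,0,-0.8],[0,0,-0.8],[0,0,-0.8],[0,0,-0.8],[0,0,0]], "xyz": [[0,0,0],[0,0,0],[0,0,0],[0,0,0],[0,0,0],[0,0,0],[0,0,0]], "hand": [1,1,1,1,1,1,1]}}

```text
clock: 15.43
position: [522.9, 76.7, 100.1]
ee_rot: [0.817, 0.577, 0.001, 0.0]
contact_force: [-3.1, 0.6, 5.6]
gripper_width: 61.5
grasp_force: 64.4
```

```bash
python3 st.py; python3 -c "
from h import *
p=shot('wrist');save(p,'i.png')
a=cv2.imread('pics/h.png')[180:384,140:380];b=cv2.imread('pics/i.png')[180:384,140:380]
cv2.imwrite('pics/hi.png',cv2.resize(np.hstack([a,b]),None,fx=1.6,fy=1.6))"
```

```text
clock 15.43
position [522.89  76.68 100.1 ]
joints [ 0.45  0.36 -0.4  -0.   -0.8   2.35]
contact_force [-3.13  0.59  5.56]
wrist_torque [0.   0.97 0.02]
gripper_width 61.51
grasp_force 64.44
ytool 340.4993974516718 tilt [ 0.002  0.001 -1.   ]
```

View pics/hi.png

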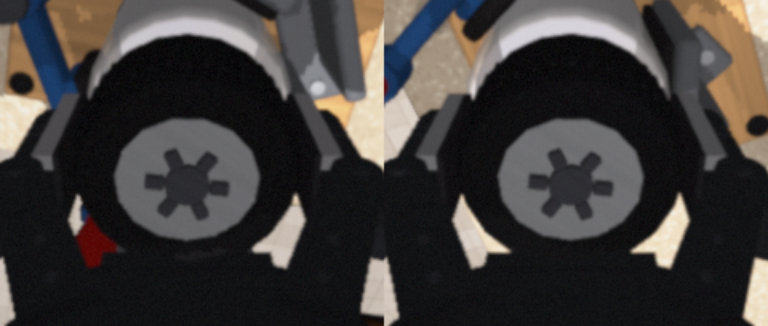

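{"api": "apply_moves", "payload": {"delta_rot": [[0,0,-0.6],[0,0,-0.6],[0,0,-0.2],[0,0,0]], "xyz": [[0,0,0],[0,0,0],[0,0,0],[0,0,0]], "hand": [1,1,1,1]}}

```text
clock: 15.82
position: [521.8, 75.9, 100.0]
ee_rot: [0.773, 0.634, -0.0, -0.0]
contact_force: [-4.9, -0.8, 8.5]
gripper_width: 61.8
grasp_force: 64.6
```

```bash
python3 st.py
python3 - <<'E'
from h import *
p=shot('wrist'); K=np.array(p["camera_matrix"]);D=np.array(p["dist"]);T=np.array(p["hand_eye"])
def phase(img,pos,q,ztop,cw):
    # sample ring in world around lid axis
    R=Rn.from_quat(q).as_matrix(); g=cv2.cvtColor(cv2.imread(img),cv2.COLOR_BGR2GRAY).astype(np.float32)
    best=None
    for dx in np.arange(-4,4.1,1):
     for dy in np.arange(-4,4.1,1):
      a=np.radians(np.arange(0,360,1)); acc=0
      for r in (6.5,7.5,8.5):
        W=np.c_[cw[0]+dx+r*np.cos(a),cw[1]+dy+r*np.sin(a),np.full(360,ztop)]
        c=((W-pos)@R-T[:3,3])@T[:3,:3]
        uv=cv2.projectPoints(c,np.zeros(3),np.zeros(3),K,D)[0][:,0].astype(np.float32)
        acc=acc+cv2.remap(g,uv[:,:1],uv[:,1:],cv2.INTER_LINEAR)[:,0]
      F=np.fft.fft(acc); A=abs(F[6])-abs(F[1])-abs(F[2])
      if best is None or A>best[0]: best=(A,(-np.degrees(np.angle(F[6]))/6)%60,dx,dy,abs(F[1:9]).round())
    print(img,best)
phase("pics/g.png",np.array([445.7,96.6,288.5]),[.9928,-.1202,-.0013,.0008],138,(521.5,76))
phase("pics/h.png",np.array([523.2,76.5,100.]),[.9937,.112,.001,0],138,(521.5,76))
phase("pics/i.png",np.array([522.9,76.7,100.1]),[.8166,.577,.001,0],138,(521.5,76))
E
```

```text
clock 15.82
position [521.83  75.87  99.96]
joints [ 0.45  0.36 -0.41 -0.   -0.81  2.49]
contact_force [-4.92 -0.83  8.52]
wrist_torque [-0.35  1.44 -0.26]
gripper_width 61.85
grasp_force 64.61
ytool 348.69703886870536 tilt [-0. -0. -1.]
pics/g.png (np.float32(1985.7559), np.float32(39.52401), np.float64(0.0), np.float64(-2.0), array([10076.,  3864.,  1896.,  2815.,  6649., 15926.,  7835.,  2908.],
      dtype=float32))
pics/h.png (np.float32(16764.072), np.float32(6.1073213), np.float64(2.0), np.float64(1.0), array([  617.,  1055.,   433.,  1050.,  1984., 18436.,  1459.,   457.],
      dtype=float32))
pics/i.png (np.float32(17278.766), np.float32(3.8743913), np.float64(1.0), np.float64(1.0), array([  841.,  1189.,   537.,   940.,  3086., 19309.,  2130.,   319.],
      dtype=float32))
```

{"api": "apply_moves", "payload": {"delta_rot": [[0,0,0],[0,0,0],[0,0,0]], "xyz": [[0,0,-0.1],[0,0,-0.1],[0,0,0]], "hand": [1,1,1]}}

```text
clock: 16.12
position: [521.5, 75.9, 103.2]
ee_rot: [0.774, 0.634, -0.001, -0.001]
contact_force: [-2.9, -0.3, 2.7]
gripper_width: 61.7
grasp_force: 67.2
```

```bash
python3 st.py
```

```text
clock 16.12
position [521.53  75.91 103.23]
joints [ 0.45  0.35 -0.4  -0.   -0.82  2.49]
contact_force [-2.93 -0.31  2.68]
wrist_torque [-0.21  1.22 -0.3 ]
gripper_width 61.74
grasp_force 67.15
ytool 348.6402035774506 tilt [-0.002 -0.    -1.   ]
```

{"api": "apply_moves", "payload": {"delta_rot": [[0,0,0],[0,0,0],[0,0,0],[0,0,0]], "xyz": [[0,0,-0.1],[0,0,-0.1],[0,0,-0.1],[0,0,0]], "hand": [1,1,1,1]}}

```text
clock: 16.45
position: [522.5, 76.2, 111.0]
ee_rot: [0.773, 0.634, -0.0, 0.0]
contact_force: [-2.8, -1.7, -1.3]
gripper_width: 61.4
grasp_force: 67.0
```

```bash
python3 st.py
```

```text
clock 16.45
position [522.54  76.23 111.04]
joints [ 0.45  0.34 -0.39  0.   -0.83  2.49]
contact_force [-2.82 -1.72 -1.31]
wrist_torque [-0.3   0.8   0.05]
gripper_width 61.41
grasp_force 66.97
ytool 348.7578783396095 tilt [-0. -0. -1.]
```

{"api": "apply_moves", "payload": {"delta_rot": [[0,0,0],[0,0,0],[0,0,0],[0,0,0],[0,0,0],[0,0,0],[0,0,0],[0,0,0],[0,0,0],[0,0,0],[0,0,0],[0,0,0],[0,0,0]], "xyz": [[0,0,-0.3],[0,0,-0.4],[0,0,-0.4],[0,0,-0.4],[0,0,-0.4],[0,0,-0.4],[0,0,-0.4],[0,0,-0.4],[0,0,-0.4],[0,0,-0.3],[0,0,-0.3],[0,0,0],[0,0,0]], "hand": [1,1,1,1,1,1,1,1,1,1,1,1,1]}}

```text
clock: 17.53
position: [522.5, 76.3, 213.3]
ee_rot: [0.773, 0.634, 0.0, -0.0]
contact_force: [1.4, -0.3, -1.9]
gripper_width: 61.6
grasp_force: 67.2
```

```bash
python3 st.py
python3 - <<'E'
from h import *
a=shot('scene');b=shot('top')
for p,n in ((a,'s'),(b,'t')):
    w,u,v=pts(p)
    for lo,hi in ((15,100),(105,128),(205,275)):
        t=(w[:,2]>lo)&(w[:,2]<hi)&(abs(w[:,1]-77)<38)&(abs(w[:,0]-519)<38)
        if t.sum(): print(n,lo,t.sum(),np.percentile(w[t],[2,98],axis=0).round(0).tolist())
    for nm in ("lid_a","cup_a"):
        for r in nets.masks_of(nm,p)[:3]:
            w,_,_=pts(p,r["region"]); print(nm,round(r["score"],2),np.round(r["bbox"]),np.median(w,0).round(),np.percentile(w[:,2],[3,97]).round())
c=[cv2.resize(q["frame"][y:y+130,x:x+150],(450,390)) for q,x,y in ((a,170,150),(b,170,130))]
cv2.imwrite("pics/z.png",cv2.resize(np.hstack(c),(800,347))[:,:,::-1])
E
```

```text
clock 17.53
position [522.49  76.27 213.27]
joints [ 0.45  0.23 -0.26 -0.   -1.08  2.49]
contact_force [ 1.44 -0.27 -1.88]
wrist_torque [-0.03 -0.    0.01]
gripper_width 61.64
grasp_force 67.18
ytool 348.70189675679876 tilt [ 0.  0. -1.]
s 15 641 [[484.0, 50.0, 17.0], [544.0, 113.0, 99.0]]
s 105 209 [[493.0, 50.0, 106.0], [542.0, 99.0, 127.0]]
s 205 534 [[482.0, 57.0, 219.0], [556.0, 105.0, 272.0]]
lid_a 0.61 [245. 156. 258. 181.] [517.  95. 245.] [222. 250.]
lid_a 0.6 [163. 189. 185. 214.] [682. 201. 132.] [106. 137.]
cup_a 0.76 [164. 210. 194. 243.] [670. 213.  64.] [ 16. 100.]
cup_a 0.6 [245. 196. 270. 244.] [505.  89.  94.] [ 17. 131.]
cup_a 0.31 [224. 217. 278. 250.] [493. 114.  62.] [ 18. 120.]
t 15 122 [[483.0, 59.0, 16.0], [521.0, 114.0, 97.0]]
```

View pics/z.png

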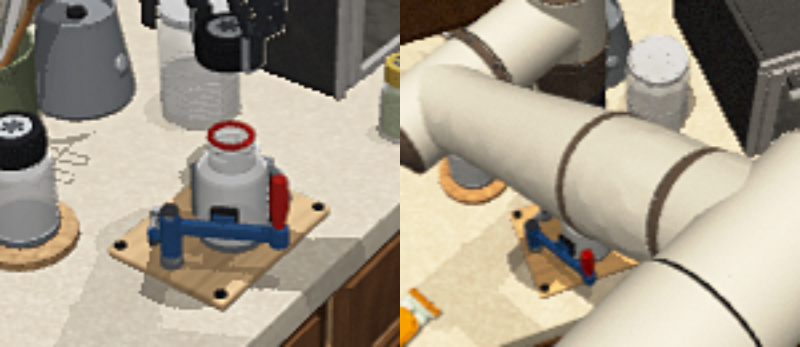

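```bash
python3 -c "
from h import *
print(arm.job_done())"
```

```text
the job is handed in; nothing more can be done
None
```

The job is handed in: the clamp is shut on the cup by itself, and the lid came off anticlockwise (ordinary thread). It is held level about 9–10 cm above the open, upright cup after 17.5 s. The final pictures showed the second cup undisturbed; I did not re-check the other bystanders, and the judge's verdict was not shown.

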